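# Sweep the test fixture, load a thermostat module through its slot and hold it

## Robot

A 6-joint arm with a two-finger parallel gripper is mounted at the origin on the work surface; the furniture and walls round the work are solid. World frame = base frame: x ahead of the robot, y to its left, z up, the work surface at z = 0. Lengths are in m, angles in rad, forces in N, time in s.
With the tool pointing down it reaches from about 0.4 to 0.825 m from the base axis. Payload 7 kg.
Tool frame: the origin (TCP) lies between the finger pads, 19 mm behind the fingertips; this is the grasp point; z points along the fingers, y is the line along which they close (so a half turn about z gives the same grasp; the last joint's range is limited). The gripper opens to 88 mm and grips with 3 to 60 N. Pads are 19 mm wide; open, the fingers measure 130 mm over their backs; the gripper's body (78 mm by 193 mm) begins 47 mm behind the grasp point.
Start: joints at [-1.048, 0.359, 0.012, 0, -1.224, -0.288], TCP at [0.157, -0.656, 0.245] pointing down, gripper open.
Joint ranges: [-3.07, 3.07], [-1.43, 2.12], [-1.02, 1.25], [-3.03, 1.67], [-3.05, -0], [-3.03, 3.03]. Speed limits (rad/s): [2.39, 2.39, 3.01, 3.14, 3.14, 3.14].

## Interface

Orientations are given as [roll, pitch, yaw] about the fixed x, y, z axes, in that order (R = Rz(yaw) Ry(pitch) Rx(roll)).
In Python, from station import arm gives the robot as it stands.
- The arm moves only by the tool move_arm, never from a script. Its argument "rows" is a list of rows, each an object with "translation": the shift along the tool's x, y, z in cm, a list of three; "rot": the turn, a rotation vector about the tool's x, y, z in degrees, a list of three; "hand": the closure, from 0 (fully open) to 1 (shut). A call has 1 to 8 rows; each row is the pose to reach, as a shift and turn from the pose commanded when the call began, along the tool's axes at that moment; what a row does not reach only later rows make up. A row lasts 1/12 s, in which the tool goes at most 41.7 mm and 7.16 degrees, less where a joint would pass 70% of its speed; a pose out of reach is approached as far as the arm can. A call with a gripper value outside its range is refused whole. The fingers move at their own pace and stop on an object; "squeeze" is the grip in N (left out, the last holds). Time passes only in rows, so rows that repeat a pose let the fingers close. It gives the time, the measured TCP pose, the force, the opening and the grip force at its end, in the units of the state.
- arm.get_state(): the state, without advancing time (a new reading comes with each control period).
- arm.grab_frame(name): name is "scene" or "side" or "wrist"; returns (picture, depth): 384x512x3 uint8, red, green, blue; 384x512 float32, m along the optical axis (not along the pixel's ray), 0 where there is no reading.
- arm.camera_params(name): a dict with "vfov" (degrees; the focal length in pixels is half the picture's height over the tangent of half this angle, whatever the lens; pixels are square), "cx", "cy" (the principal point, pixels), "position" and "orientation" of the camera in the world; the wrist camera has in their place "tool_from_camera" (4x4, takes a point from camera to tool coordinates, whose origin is the TCP and whose axes are the flange's). Camera axes: x right, y down, z forward; pixel columns grow to the right and rows downward; lengths in m; the calibration is good to about 2 mm. A picture is of the moment at which its call begins: read the wrist's pose just before it. camera_params takes no time and is no camera call.
- arm.job_done(): hands the job in; it is judged then, once.
Trained networks look in the newest picture that a camera, given by its name, has taken for a name from the list of things; names that differ only in an ending like _2 or _b are one class to them, and where a whole thing is asked for, a point or a joint stands for the part that bears it (a point fixed in the world has none). Each returns a list of dicts, best first, with "p" (0 to 1); they miss things now and then, are a little off and sometimes report something else, mostly with a low value. They report only what shows in the picture. A call takes as long as a camera call.
- arm.search_frame(label, camera): "point" ([x, y, z] in m, in the coordinates of the camera as it stood for that picture, good to about 4 mm: the middle of the surface that is visible of it).
- arm.pinpoint(label, camera): "point" ([x, y, z] in m, in the coordinates of the camera as it stood for that picture, good to about 4 mm: a listed point, or the origin of a listed thing).
The state is a dict: "t": time; "q": joint angles; "qd": joint speeds; "joint_efforts": joint torques, N m; "eef_pos": TCP position; "ee_rot": TCP orientation; "force": force on the tool from outside, world axes, zero at the start; "moment": the same for the moment, N m; "width": finger opening in m; "gripper_force": force on a finger pad.
Only numpy, scipy, OpenCV 4.12 (cv2) and the standard library are available. Lean on these libraries where they do the work, as an engineer would, in place of code of your own. Each camera call takes 0.05 s, during which the arm holds its last target. There are 200 camera calls.

## Task

Clear the test fixture and hold the thermostat module in it for its test: with the white scraper block, sweep the four loose board chips off the plate into the catch tray along its near edge (touch none of them with anything else, and let none fall down the slot), then put the scraper back upright on the shelf at the fixture's side. Lower the module back end first through the slot, without forcing it, and press it down until the sprung pins underneath are well compressed, past half their travel. Finish while still gripping the module and holding it pressed down: the pins push it out again when it is let go.

Things in the scene. Friction and masses are not known exactly. Their poses are not given: they have to be found in the camera images.
- fixture: Pin test fixture, fixed on the bench: black base, four posts, flat aluminium plate 126 x 140 mm (x by y), 10 mm thick, top 75 mm over the bench, nothing standing on it but the chips. Origin: on the bench under the plate's centre; z up; x points from tray to slot, roughly away from the robot. Plate edges at x = -63 (tray side) and 63, y = -70 and 70 mm.
- slot (a point): Centre of the slot's mouth, on the plate's top face, 26 mm behind (+x) the plate's centre; axes as the fixture's. The slot goes straight down through the plate: 29 mm along x, 71 mm along y. Under it are the sprung pins: tips 32 mm below the plate's top when up, 40 mm when fully pressed.
- tray (a point): Centre of the inner floor of the grey sheet-metal catch tray, 40 mm below the plate's top, along the plate's near edge; axes as the fixture's. Inside 60 mm along x, 146 mm along y, open above; its outer wall ends 9 mm below the plate's top.
- shelf (a point): Centre of the floor of the grey sheet-metal shelf along the fixture's right-hand side (-y), 6 mm below the plate's top, where the scraper stands; axes as the fixture's. Floor 122 mm along x, 44 mm along y, with a low lip round its other three sides ending 2 mm above the plate's top. The scraper standing there reaches 119 mm over the bench.
- pin_block (a joint): Travel of the sprung pin block under the slot, in m: 0 = pins up, 0.008 = pressed to the stop. It starts to move at about 4.5 N, takes 8 N at half travel and 12 N at the stop; well compressed means at least 0.004. It springs back up when let go.
- controller: Thermostat module, 0.15 kg, 69 mm high, standing loose on its back end, front up. Origin: centre of its underside; z up. Case 27 mm (x) by 69 mm (y) up to z = 55 mm, its lowest 8 mm tapering to 21 by 63 mm at the bottom. Over it the black front frame, 35 mm (x) by 77 mm (y), z = 55 to 69 mm. Fits the slot either way round, its x along the slot's x.
- controller_frame (a point): On the module's middle axis at the underside of its front frame, 55 mm above its back end. Grip the frame from above across x (35 mm), TCP about 12 mm above this point: with the pins fully pressed the frame's underside still stands 15 mm over the plate, so fingertips may reach up to 12 mm below it.
- scraper: Scraper block of white plastic, 0.12 kg, 50 mm high, standing loose on its flat underside on the shelf, its y along the fixture's x, either way. Origin: centre of its underside; z up. Foot 20 mm (x) by 104 mm (y) by 22 mm high; on it a grip rib 14 mm (x) by 70 mm (y), z = 22 to 50 mm. It sweeps along its x with its long upright sides.
- scraper_grip (a point): On the scraper's rib, 44 mm above its underside: put the TCP here and close across x; the fingertips then end 3 mm over the foot.
- chip0: A loose snapped-off piece of green board laminate, 14 x 8 mm and 5 mm thick, 12 g, lying on the fixture's plate between the slot and the tray (starts with its centre at fixture x from -51 to -25 mm, y from -38 to 38 mm). Origin: centre of its underside.
- chip1: A loose snapped-off piece of green board laminate, 12 x 10 mm and 5 mm thick, 12 g, lying on the fixture's plate between the slot and the tray (starts with its centre at fixture x from -51 to -25 mm, y from -38 to 38 mm). Origin: centre of its underside.
- chip2: A loose snapped-off piece of green board laminate, 15 x 7 mm and 5 mm thick, 12 g, lying on the fixture's plate between the slot and the tray (starts with its centre at fixture x from -51 to -25 mm, y from -38 to 38 mm). Origin: centre of its underside.
- chip3: A loose snapped-off piece of green board laminate, 10 x 11 mm and 5 mm thick, 12 g, lying on the fixture's plate between the slot and the tray (starts with its centre at fixture x from -51 to -25 mm, y from -38 to 38 mm). Origin: centre of its underside.

How it is judged:
On the way, in this order (a step that is already met when the one before it is completed fails the run):
1. all four chips have been swept into the catch tray (z of chip0 in the frame of tray between -0.01 and 0.03 m and x of chip0 in the frame of tray between -0.034 and 0.034 m and y of chip0 in the frame of tray between -0.076 and 0.076 m and z of chip1 in the frame of tray between -0.01 and 0.03 m and x of chip1 in the frame of tray between -0.034 and 0.034 m and y of chip1 in the frame of tray between -0.076 and 0.076 m and z of chip2 in the frame of tray between -0.01 and 0.03 m and x of chip2 in the frame of tray between -0.034 and 0.034 m and y of chip2 in the frame of tray between -0.076 and 0.076 m and z of chip3 in the frame of tray between -0.01 and 0.03 m and x of chip3 in the frame of tray between -0.034 and 0.034 m and y of chip3 in the frame of tray between -0.076 and 0.076 m), for 0.2 s.
2. the scraper stands on its shelf again, let go (z of scraper in the frame of shelf between -0.006 and 0.006 m and x of scraper in the frame of shelf between -0.04 and 0.04 m and y of scraper in the frame of shelf between -0.02 and 0.02 m and angle between scraper's own z axis and vertical below 0.1 rad and linear speed of scraper below 0.02 m/s and contact force between the fingers and scraper below 0.2 N), for 0.2 s.
3. the module hangs in the gripper with its case through the slot (horizontal distance between controller_frame and slot below 0.004 m and angle between the x axis of controller and the x axis of slot, either way round below 0.08 rad and angle between controller's own z axis and vertical below 0.08 rad and contact force between the fingers and controller above 2 N and z of controller in the frame of slot below -0.012 m), for 0.1 s.
At the end, for the whole second after the job is handed in: All four chips lie in the tray; the scraper stands on its shelf, let go; the module stands in the slot, centred within 4 mm, upright and square within 0.08 rad, gripped by the fingers and at rest, holding the pin block at least 4 mm down (half its travel) (all of step 1 and all of step 2 and horizontal distance between controller_frame and slot below 0.004 m and angle between the x axis of controller and the x axis of slot, either way round below 0.08 rad and angle between controller's own z axis and vertical below 0.08 rad and contact force between the fingers and controller above 2 N and value of joint pin_block above 0.004 m and z of controller in the frame of slot below -0.03 m and linear speed of controller below 0.02 m/s); the arm keeps its last pose, push and grip.
It fails at once if a chip is pushed with the gripper or the module instead of the scraper (contact force between any of the arm, the fingers, controller and chip0 above 0.5 N or contact force between any of the arm, the fingers, controller and chip1 above 0.5 N or contact force between any of the arm, the fingers, controller and chip2 above 0.5 N or contact force between any of the arm, the fingers, controller and chip3 above 0.5 N).
It fails at once if a chip drops through the slot ((z of chip0 in the frame of slot below -0.008 m and x of chip0 in the frame of slot between -0.03 and 0.03 m and y of chip0 in the frame of slot between -0.05 and 0.05 m) or (z of chip1 in the frame of slot below -0.008 m and x of chip1 in the frame of slot between -0.03 and 0.03 m and y of chip1 in the frame of slot between -0.05 and 0.05 m) or (z of chip2 in the frame of slot below -0.008 m and x of chip2 in the frame of slot between -0.03 and 0.03 m and y of chip2 in the frame of slot between -0.05 and 0.05 m) or (z of chip3 in the frame of slot below -0.008 m and x of chip3 in the frame of slot between -0.03 and 0.03 m and y of chip3 in the frame of slot between -0.05 and 0.05 m)).
It fails at once if the module is rammed into the fixture (contact force between controller and fixture above 60 N).
It also fails if it takes over 61 s, if anything falls off the work surface, if the arm or the gripper's body presses on something with over 40 N, if the wrist force passes 120 N, or if a joint passes its speed limit or range.

## Working session

There is one attempt and no reset: what is moved stays moved. The work goes in short steps, Python scripts to look and compute and a tool call to move; the robot and the scene stay as the last step left them, time stands still between calls to the robot, and variables do not carry over. Pictures are saved under pics/ and viewed, at most 10 in all, crops included, and the job is handed in when it is done.

Besides the shell and the picture viewer there is one more tool, called after "Emit:" as name([rows], argument=value, ...), one row to a line, values as JSON. move_arm: Moves the arm, as the interface text tells. Its arguments: {"type":"object","properties":{"rows":{"type":"array","items":{"type":"object","properties":{"translation":{"type":"array","items":{"type":"number"}},"rot":{"type":"array","items":{"type":"number"}},"hand":{"type":"number"}}}},"squeeze":{"type":"number"}},"required":["rows"]}

```bash
ls; mkdir -p pics; cat > h.py <<'E'
import numpy as np, cv2
from scipy.spatial.transform import Rotation as R
from station import arm
def cam(n):
    p=arm.camera_params(n)
    if 'tool_from_camera' in p:
        s=arm.get_state();T=np.eye(4);T[:3,:3]=R.from_euler('xyz',s['ee_rot']).as_matrix();T[:3,3]=s['eef_pos']
        M=T@np.array(p['tool_from_camera'])
    else:
        M=np.eye(4);o=np.array(p['orientation'])
        M[:3,:3]=o if o.shape==(3,3) else R.from_euler('xyz',o).as_matrix()
        M[:3,3]=p['position']
    return p,M
def cloud(p,M,d):
    f=d.shape[0]/2/np.tan(np.radians(p['vfov'])/2)
    v,u=np.mgrid[:d.shape[0],:d.shape[1]]
    P=np.stack([(u-p['cx'])/f*d,(v-p['cy'])/f*d,d],-1)
    W=P@M[:3,:3].T+M[:3,3]; W[d==0]=np.nan
    return W
def w(M,pt): return M[:3,:3]@np.array(pt)+M[:3,3]
E
python3 - <<'E'
from h import *
np.set_printoptions(precision=4,suppress=True)
s=arm.get_state();print(s)
for n in ['scene','side','wrist']:
    p,M=cam(n);print(n,{k:(np.round(v,4).tolist() if not np.isscalar(v) else v) for k,v in p.items()})
    im,d=arm.grab_frame(n);cv2.imwrite(f'pics/{n}0.png',im[:,:,::-1]);np.savez(f'{n}0.npz',im=im,d=d,M=M)
    if n=='wrist':continue
    for l in ['slot','tray','shelf','controller_frame','controller','scraper','scraper_grip','chip0','chip1','fixture']:
        r=arm.pinpoint(l,n)
        print(l,[(np.round(w(M,x['point']),4).tolist(),round(x['p'],2)) for x in r[:4]])
E
```

```text
pics
{'t': 0.0, 'q': array([-1.0479,  0.3594,  0.0111, -0.0003, -1.2241, -0.2881]), 'qd': array([ 0.001 ,  0.0007,  0.0007, -0.0007, -0.0001,  0.0007]), 'joint_efforts': array([  0.0001, -58.2723,  29.3053,   6.9972,   0.0069,  -0.0002]), 'eef_pos': array([ 0.1569, -0.656 ,  0.2444]), 'ee_rot': array([ 3.1399, -0.0002, -2.9069]), 'force': array([-1.1707, -0.8472, -0.4101]), 'moment': array([-0.0188, -0.0335, -0.0488]), 'gripper_force': 0.0, 'width': 0.08785780455370772}
scene {'vfov': 52.37604983183442, 'cx': 256.0937406576004, 'cy': 189.72286312376465, 'position': [0.0586, 0.0962, 0.7654], 'orientation': [-2.4566, 0.0107, -2.3145]}
slot []
tray []
shelf []
controller_frame []
controller []
scraper []
scraper_grip []
chip0 []
chip1 []
fixture []
side {'vfov': 56.0665472251336, 'cx': 252.96533718085854, 'cy': 194.4525203838652, 'position': [0.2394, 0.2917, 0.7187], 'orientation': [-2.3958, 0.0087, -2.7678]}
slot [([0.5088, -0.1886, 0.0751], 0.81), ([0.4297, -0.1634, 0.0757], 0.57)]
tray [([0.3829, -0.163, 0.0323], 0.76), ([0.4568, -0.2731, 0.0702], 0.57)]
shelf [([0.4576, -0.2709, 0.073], 0.88)]
controller_frame [([0.4215, -0.3695, 0.0574], 0.9)]
controller [([0.424, -0.3716, -0.0002], 0.79)]
scraper [([0.4651, -0.2775, 0.0719], 0.96)]
scraper_grip [([0.4656, -0.2785, 0.1123], 0.8)]
chip0 [([0.4535, -0.1797, 0.0732], 0.55), ([0.4315, -0.1664, 0.0726], 0.37), ([0.4529, -0.143, 0.073], 0.34)]
chip1 [([0.4535, -0.1797, 0.0732], 0.55), ([0.4315, -0.1664, 0.0726], 0.37), ([0.4529, -0.143, 0.073], 0.34)]
fixture [([0.4763, -0.1773, 0.0009], 0.76)]
wrist {'vfov': 58.720285519716064, 'cx': 255.27475557037795, 'cy': 187.59493068588222, 'tool_from_camera': [[-0.001, -0.9626, -0.2709, 0.0734], [1.0, -0.0012, 0.0006, -0.0001], [-0.0009, -0.2709, 0.9626, -0.1392], [0.0, 0.0, 0.0, 1.0]]}
```

View pics/side0.png

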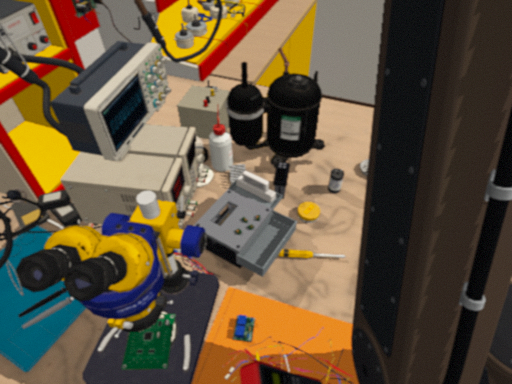

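```bash
python3 - <<'E'
from h import *
np.set_printoptions(precision=4,suppress=True)
z=np.load('side0.npz');im=z['im'];W=cloud(arm.camera_params('side'),z['M'],z['d'])
np.save('W.npy',W)
def rect(m,name):
    P=W[m][:,:2].astype(np.float32);r=cv2.minAreaRect(P*1000);print(name,m.sum(),np.round(r[0],1),np.round(r[1],1),round(r[2],2),'z',np.median(W[m][:,2]))
Z=W[...,2];near=(np.hypot(W[...,0]-.47,W[...,1]+.18)<.11)
m=near&(abs(Z-.075)<.003)
rect(m,'plate')
hsv=cv2.cvtColor(im,cv2.COLOR_RGB2HSV)
g=(hsv[...,0]>40)&(hsv[...,0]<85)&(hsv[...,1]>90)&near&(Z>.07)
n,l,st,c=cv2.connectedComponentsWithStats(g.astype(np.uint8))
for i in range(1,n):
    if st[i,4]>15: print(c[i]);rect(l==i,'chip')
top=(Z>.11)&(Z<.13)&(np.hypot(W[...,0]-.465,W[...,1]+.278)<.07);rect(top,'rib top')
top=(Z>.06)&(Z<.08)&(np.hypot(W[...,0]-.4215,W[...,1]+.37)<.07);rect(top,'frame top')
E
```

```text
plate 2314 [ 477.2 -193.9] [177.4 128.1] 79.27 z 0.07488043455599341
rib top 170 [ 462.9 -275.7] [15.9 68. ] 77.64 z 0.11760467002450037
frame top 303 [ 425.  -364.7] [34.7 80.1] 11.35 z 0.0687041832255405
```

The side view shows the fixture at about (245,222), the scraper on its shelf at (258,188) and the module at (282,172). Black bottles stand behind it at (290,115), and a microscope is at (130,260).

```bash
python3 - <<'E'
from h import *
W=np.load('W.npy');Z=W[...,2]
H={}
for a in W[(Z>0.02)&(Z<.6)]:
    k=(int(a[0]//.04),int(a[1]//.04))
    H[k]=max(H.get(k,0),a[2])
print('cols y:',[round(j*.04,2) for j in range(-17,4)])
for i in range(5,24): print(round(i*.04,2),' '.join('%3d'%(H.get((i,j),0)*1000) for j in range(-17,4)))
im=np.load('side0.npz')['im'];c=im[160:280,190:320];cv2.imwrite('pics/crop1.png',cv2.resize(c[:,:,::-1],None,fx=5,fy=5,interpolation=cv2.INTER_CUBIC))
E
```

```text
cols y: [-0.68, -0.64, -0.6, -0.56, -0.52, -0.48, -0.44, -0.4, -0.36, -0.32, -0.28, -0.24, -0.2, -0.16, -0.12, -0.08, -0.04, 0.0, 0.04, 0.08, 0.12]
0.2   0   0   0   0   0   0   0   0   0   0   0   0   0   0   0 599 599 599  45  95   0
0.24   0   0   0   0   0   0  62   0   0   0   0   0   0   0 596 599   0  38  38 141 158
0.28   0   0   0   0   0  59  70   0  22  24   0   0   0   0   0   0   0  37  38 156 173
0.32   0   0   0   0   0   0   0   0  23  23  20  69  69  70   0   0   0  22   0  23 159
0.36   0   0 215 218 215   0   0   0   0   0  78  67  38  69  70  68   0  23  21   0   0
0.4   0   0 246 251 246 208  70  72  73  79 120  78  82  81  76   0   0   0   0  20  24
0.44   0   0 230 254 246 214  68  70  67 119 120  77  82  82  78 201 225 220 276 349 374
0.48   0   0 293 261 227 201   0   0   0 120 119  77  78  77  77 211 236 278 281 352 377
0.52   0   0   0 205 220 221 198  28  28  78  76  76  77  78  74 246 285 285 283 350 369
0.56   0   0   0   0 286 287 204 112  27   0   0  33  35   0   0 227 285 281 282 351 364
0.6   0   0   0   0 213 215 176 154 126 162 168 167 166 168 166   0 221 224   0   0  27
0.64   0 115 117 118 118   0 109 109 167 167 167 166 166 166 165   0   0   0   0   0   0
0.68   0 117 134 135 135   0  20   0 166 166 166 166 166 166 165   0   0   0   0   0   0
0.72   0 116 133 118 118 116 287 290 285 321 324 323 324 324 165   0   0   0   0   0   0
0.76   0 112 118 118 118 315 324 325 324 324 324 325 325 326 166   0   0   0   0   0   0
0.8   0   0 116   0   0   0 322 341 341 342 342 341 341 321 165 165   0   0   0   0   0
0.84   0   0   0   0   0   0 320 341 341 341 340 320 322 321 164 165   0   0   0   0   0
0.88   0   0   0   0   0   0   0   0   0 315 343   0 256   0  61  57 163 162   0   0   0
0.92   0   0   0   0   0   0   0   0   0   0 349 402 422   0  61  85 162 162  26  26   0
```

View pics/crop1.png

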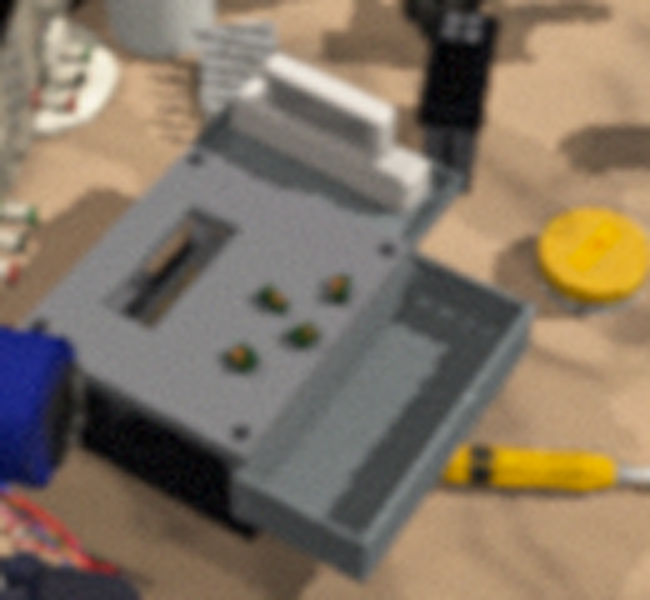

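View pics/scene0.png

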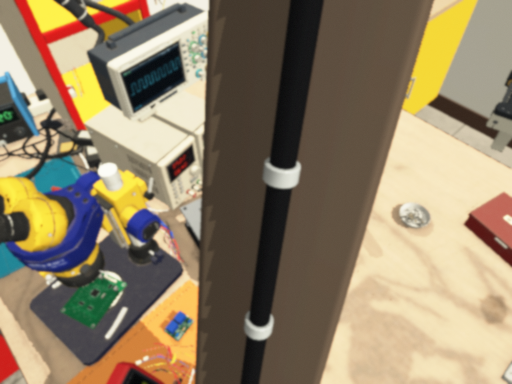

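Crop: four chips on the plate at crop (270,297), (338,288), (302,335) and (240,357), with the slot at (175,270), the tray to the right and the scraper on the shelf. In the scene camera the arm hides the fixture. The microscope stands left of the fixture.

```bash
cat >> h.py <<'E'
def go(pos,yaw):
    s=arm.get_state();A=R.from_euler('xyz',s['ee_rot']);B=R.from_euler('xyz',[np.pi,0,yaw])
    t=A.inv().apply(np.array(pos)-s['eef_pos'])*100
    r=(A.inv()*B).as_rotvec(degrees=True)
    print('trans cm',np.round(t,3).tolist(),'rot deg',np.round(r,2).tolist(),'|t|mm',round(np.linalg.norm(t)*10,1))
E
python3 - <<'E'
from h import *
W=np.load('W.npy').reshape(-1,3)
for n,lo,hi,z in [('bottles',(.36,-.7),(.58,-.40),.10)]:
    P=W[(W[:,0]>lo[0])&(W[:,0]<hi[0])&(W[:,1]>lo[1])&(W[:,1]<hi[1])&(W[:,2]>z)]
    for x in np.arange(.36,.58,.02):
        q=P[(P[:,0]>=x)&(P[:,0]<x+.02)]
        if len(q): print(round(x,2),'max y',q[:,1].max().round(3),'z there',q[q[:,1].argmax(),2].round(3))
P=W[(W[:,0]>.54)&(W[:,0]<.68)&(W[:,1]>-.28)&(W[:,1]<-.1)&(W[:,2]>.14)];print('box front',np.percentile(P[:,0],[0,1,5]))
for y in (-.28,-.24,-.2,-.16,-.12):
    q=P[(P[:,1]>=y)&(P[:,1]<y+.04)]; print(y,q[:,0].min() if len(q) else None)
P=W[(W[:,0]>.40)&(W[:,0]<.6)&(W[:,1]>-.14)&(W[:,1]<0)&(W[:,2]>.1)&(W[:,2]<.5)];print('scope min y',P[:,1].min(),P[P[:,1].argmin()])
go([.157,-.656,.36],-2.907); go([.45,-.25,.30],-3.33)
E
```

```text
0.38 max y -0.495 z there 0.192
0.4 max y -0.475 z there 0.127
0.42 max y -0.469 z there 0.12
0.44 max y -0.467 z there 0.135
0.46 max y -0.467 z there 0.131
0.48 max y -0.474 z there 0.127
0.5 max y -0.481 z there 0.172
0.52 max y -0.442 z there 0.164
0.54 max y -0.432 z there 0.167
0.56 max y -0.428 z there 0.17
box front [0.60443325 0.6057746  0.60953385]
-0.28 0.6301065934559426
-0.24 0.6194567102666935
-0.2 0.6107876672825271
-0.16 0.6044332548882333
-0.12 0.632170885537748
scope min y -0.06966294351925001 [ 0.52341877 -0.06966294  0.23919849]
trans cm [-0.01, 0.045, -11.464] rot deg [0.0, -0.0, 0.01] |t|mm 114.6
trans cm [-37.952, 32.713, -5.465] rot deg [0.0, -0.0, 24.25] |t|mm 504.0
```

Emit:
move_arm([
  {"translation": [0,0,-4],"rot": [0,0,0],"hand": 0},
  {"translation": [0,0,-8],"rot": [0,0,0],"hand": 0},
  {"translation": [-3,2.5,-9.5],"rot": [0,0,5],"hand": 0},
  {"translation": [-6,5,-9.5],"rot": [0,0,10],"hand": 0},
  {"translation": [-9,7.6,-9.5],"rot": [0,0,15],"hand": 0},
  {"translation": [-12,10.2,-9.5],"rot": [0,0,20],"hand": 0},
  {"translation": [-15,12.8,-9.5],"rot": [0,0,24.2],"hand": 0},
  {"translation": [-18,15.4,-9.5],"rot": [0,0,24.2],"hand": 0},
])

```text
t: 1.82
eef_pos: [0.2968, -0.4632, 0.3406]
ee_rot: [-3.141, 0.001, 2.949]
force: [0.7, -0.3, 0.1]
width: 0.088
gripper_force: 0.0
```

```bash
python3 - <<'E'
from h import *
s=arm.get_state();print(s['t'],s['eef_pos'],s['ee_rot'],s['q'])
go([.45,-.25,.30],-3.33)
E
```

```text
1.8167 [ 0.29683814 -0.46317839  0.3405835 ] [-3.14135626e+00  5.48813777e-04  2.94899758e+00] [-6.44761206e-01  1.03480995e-01 -1.08085513e-01 -2.77716103e-05
 -1.35863288e+00 -1.11862442e+00]
trans cm [-10.95, 23.856, 4.059] rot deg [-0.01, 0.03, -0.24] |t|mm 265.6
```

Emit:
move_arm([
  {"translation": [-1.6,3.4,0.6],"rot": [0,0,0],"hand": 0},
  {"translation": [-3.2,6.8,1.2],"rot": [0,0,0],"hand": 0},
  {"translation": [-4.8,10.2,1.8],"rot": [0,0,0],"hand": 0},
  {"translation": [-6.4,13.6,2.4],"rot": [0,0,0],"hand": 0},
  {"translation": [-8,17,3],"rot": [0,0,0],"hand": 0},
  {"translation": [-9.6,20.4,3.6],"rot": [0,0,0],"hand": 0},
  {"translation": [-11,23.8,4],"rot": [0,0,0],"hand": 0},
  {"translation": [-11,23.8,4],"rot": [0,0,0],"hand": 0},
])

```text
t: 2.48
eef_pos: [0.4511, -0.2474, 0.2995]
ee_rot: [3.141, -0.0, 2.958]
force: [-0.2, -1.3, -1.1]
width: 0.0875
gripper_force: 0.0
```

```bash
python3 - <<'E'
from h import *
np.set_printoptions(precision=4,suppress=True)
s=arm.get_state();print(s['t'],s['eef_pos'],s['ee_rot'])
p,M=cam('wrist')
im,d=arm.grab_frame('wrist');cv2.imwrite('pics/wrist1.png',im[:,:,::-1]);np.savez('wrist1.npz',im=im,d=d,M=M)
for l in ['slot','tray','shelf','controller_frame','controller','scraper','scraper_grip','chip0','fixture']:
    r=arm.pinpoint(l,'wrist')
    print(l,[(np.round(w(M,x['point']),4).tolist(),round(x['p'],2)) for x in r[:5]])
W=cloud(p,M,d);Z=W[...,2];np.save('W1.npy',W)
def rect(m,name):
    if m.sum()<5: print(name,'none');return
    m=cv2.morphologyEx(m.astype(np.uint8),cv2.MORPH_OPEN,np.ones((3,3)))>0
    r=cv2.minAreaRect(W[m][:,:2].astype(np.float32)*1000);print(name,m.sum(),np.round(r[0],1),np.round(r[1],1),round(r[2],2),'z',np.median(W[m][:,2]))
near=lambda x,y,r:np.hypot(W[...,0]-x,W[...,1]-y)<r
rect(near(.47,-.17,.13)&(abs(Z-.075)<.002),'plate')
rect(near(.465,-.275,.07)&(Z>.112)&(Z<.13),'rib')
rect(near(.465,-.275,.07)&(Z>.086)&(Z<.1),'foot')
rect(near(.425,-.365,.07)&(Z>.06)&(Z<.08),'frame')
q=W[(W[...,0]>.55)&(W[...,0]<.7)&(Z>.15)&(Z<.18)]
for y in np.arange(-.28,-.08,.02):
    a=q[(q[:,1]>=y)&(q[:,1]<y+.02)]
    if len(a): print('box',round(y,2),a[:,0].min())
E
```

```text
2.4833 [ 0.4511 -0.2474  0.2995] [ 3.1407 -0.0002  2.9579]
slot [([0.504, -0.1831, 0.0768], 0.78), ([0.4515, -0.1413, 0.0739], 0.25)]
tray [([0.3846, -0.1625, 0.0343], 0.84)]
shelf [([0.4619, -0.2775, 0.0672], 0.63)]
controller_frame [([0.4236, -0.3661, 0.0564], 0.86)]
controller [([0.4237, -0.3691, -0.0024], 0.92), ([0.4498, -0.1771, 0.0796], 0.45)]
scraper [([0.4609, -0.2781, 0.0696], 0.82)]
scraper_grip [([0.4646, -0.2768, 0.1148], 0.7)]
chip0 [([0.4541, -0.1778, 0.0791], 0.6), ([0.4234, -0.1976, 0.0764], 0.51), ([0.4342, -0.1662, 0.0749], 0.5), ([0.4499, -0.1443, 0.0701], 0.4)]
fixture [([0.4785, -0.1774, -0.0022], 0.58), ([0.4252, -0.369, -0.0008], 0.32)]
plate 11989 [ 479.4 -179.2] [143.2 126.4] 78.7 z 0.07479883631871209
rib 992 [ 463.3 -277.7] [14.6 70.4] 76.26 z 0.11835768627674881
foot 684 [ 463.2 -277.6] [ 20. 104.] 76.51 z 0.0902581687162721
frame 2201 [ 424.7 -366.6] [35.1 76.7] 11.36 z 0.06878583995369014
box -0.18 0.6093640127405753
box -0.16 0.6077444757272957
```

View pics/wrist1.png

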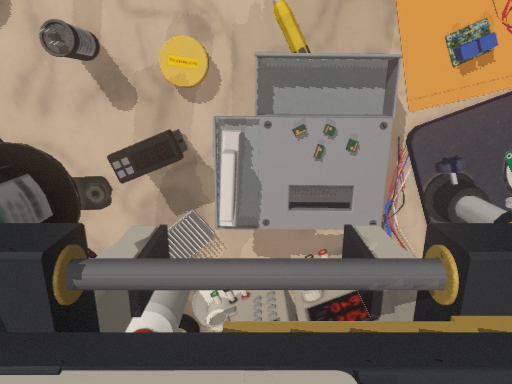

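```bash
python3 - <<'E'
from h import *
go([.4633,-.2777,.160],2.904);go([.4633,-.2777,.1135],2.904)
E
```

```text
trans cm [-1.953, -2.218, 14.05] rot deg [0.0, 0.01, 2.78] |t|mm 143.6
trans cm [-1.952, -2.218, 18.7] rot deg [0.0, 0.01, 2.78] |t|mm 189.3
```

Emit:
move_arm([
  {"translation": [-0.6,-0.7,3.5],"rot": [0,0,1],"hand": 0},
  {"translation": [-1.2,-1.4,7],"rot": [0,0,2],"hand": 0},
  {"translation": [-1.95,-2.2,10.5],"rot": [0,0,2.8],"hand": 0},
  {"translation": [-1.95,-2.2,14],"rot": [0,0,2.8],"hand": 0},
  {"translation": [-1.95,-2.2,16],"rot": [0,0,2.8],"hand": 0},
  {"translation": [-1.95,-2.2,17.7],"rot": [0,0,2.8],"hand": 0},
  {"translation": [-1.95,-2.2,18.7],"rot": [0,0,2.8],"hand": 0},
  {"translation": [-1.95,-2.2,18.7],"rot": [0,0,2.8],"hand": 0},
])

```text
t: 3.65
eef_pos: [0.4624, -0.2768, 0.1113]
ee_rot: [3.141, -0.004, 2.904]
force: [-1.3, 0.2, 0.7]
width: 0.0877
gripper_force: 0.0
```

Emit:
move_arm([
  {"translation": [0,0,0],"rot": [0,0,0],"hand": 1},
  {"translation": [0,0,0],"rot": [0,0,0],"hand": 1},
  {"translation": [0,0,0],"rot": [0,0,0],"hand": 1},
  {"translation": [0,0,0],"rot": [0,0,0],"hand": 1},
  {"translation": [0,0,0],"rot": [0,0,0],"hand": 1},
  {"translation": [0,0,0],"rot": [0,0,0],"hand": 1},
], squeeze=40)

```text
t: 4.15
eef_pos: [0.464, -0.2767, 0.114]
ee_rot: [3.142, 0.001, 2.905]
force: [0.9, -0.5, 0.7]
width: 0.0532
gripper_force: 0.0
```

Emit:
move_arm([
  {"translation": [0,0,0],"rot": [0,0,0],"hand": 1},
  {"translation": [0,0,0],"rot": [0,0,0],"hand": 1},
  {"translation": [0,0,0],"rot": [0,0,0],"hand": 1},
  {"translation": [0,0,0],"rot": [0,0,0],"hand": 1},
  {"translation": [0,0,0],"rot": [0,0,0],"hand": 1},
  {"translation": [0,0,0],"rot": [0,0,0],"hand": 1},
  {"translation": [0,0,0],"rot": [0,0,0],"hand": 1},
  {"translation": [0,0,0],"rot": [0,0,0],"hand": 1},
])

```text
t: 4.82
eef_pos: [0.4636, -0.2767, 0.1132]
ee_rot: [3.142, -0.0, 2.905]
force: [0.3, -0.3, -1.7]
width: 0.0137
gripper_force: 40.0
```

```bash
python3 - <<'E'
from h import *
c=np.array([.4785,-.178]);a=np.radians(-11.3);u=np.array([np.cos(a),np.sin(a)]);v=np.array([-u[1],u[0]])
s=arm.get_state();print(s['eef_pos'],s['width'],s['gripper_force'])
q=c+.002*u
y=a-np.pi/2
go([*s['eef_pos'][:2],.185],2.905)
go([*q,.185],y);go([*q,.1205],y)
E
```

```text
[ 0.46362761 -0.27669313  0.11319823] 0.013734328787883754 39.99977231025696
trans cm [0.002, 0.0, -7.18] rot deg [0.0, -0.02, 0.0] |t|mm 71.8
trans cm [0.669, 9.951, -7.179] rot deg [0.02, -0.01, -92.25] |t|mm 122.9
trans cm [0.667, 9.951, -0.729] rot deg [0.02, -0.01, -92.25] |t|mm 100.0
```

Emit:
move_arm([
  {"translation": [0,0,-3.5],"rot": [0,0,0],"hand": 1},
  {"translation": [0,0,-7.2],"rot": [0,0,-7],"hand": 1},
  {"translation": [0,0,-7.2],"rot": [0,0,-14],"hand": 1},
  {"translation": [0,0,-7.2],"rot": [0,0,-21],"hand": 1},
  {"translation": [0,0,-7.2],"rot": [0,0,-28],"hand": 1},
  {"translation": [0,0,-7.2],"rot": [0,0,-35],"hand": 1},
  {"translation": [0,0,-7.2],"rot": [0,0,-42],"hand": 1},
  {"translation": [0,0,-7.2],"rot": [0,0,-49],"hand": 1},
])

```text
t: 5.48
eef_pos: [0.4635, -0.2766, 0.1851]
ee_rot: [3.141, -0.0, -2.517]
force: [0.4, -1.2, -1.2]
width: 0.0139
gripper_force: 40.0
```

Emit:
move_arm([
  {"translation": [0,0,0],"rot": [0,0,-7],"hand": 1},
  {"translation": [0,0,0],"rot": [0,0,-14],"hand": 1},
  {"translation": [0,0,0],"rot": [0,0,-21],"hand": 1},
  {"translation": [0,0,0],"rot": [0,0,-28],"hand": 1},
  {"translation": [0,0,0],"rot": [0,0,-35],"hand": 1},
  {"translation": [0,0,0],"rot": [0,0,-42],"hand": 1},
  {"translation": [0,0,0],"rot": [0,0,-43.2],"hand": 1},
  {"translation": [0,0,0],"rot": [0,0,-43.2],"hand": 1},
])

```text
t: 6.15
eef_pos: [0.4636, -0.2767, 0.1852]
ee_rot: [3.141, 0.0, -1.771]
force: [1.2, -0.4, -1.8]
width: 0.014
gripper_force: 40.0
```

```bash
python3 - <<'E'
from h import *
c=np.array([.4785,-.178]);a=np.radians(-11.3);u=np.array([np.cos(a),np.sin(a)])
s=arm.get_state();print(s['eef_pos'],s['ee_rot'],s['width'],s['force'])
q=c+.002*u;y=a-np.pi/2
go([*q,.185],y);go([*q,.1200],y)
E
```

```text
[ 0.46360886 -0.27668825  0.1851874 ] [ 3.14121377e+00  1.04203740e-04 -1.77083756e+00] 0.014031203099714782 [ 1.17097109 -0.44303469 -1.76114246]
trans cm [-9.968, 0.302, 0.02] rot deg [0.02, 0.01, -0.16] |t|mm 99.7
trans cm [-9.968, 0.299, 6.52] rot deg [0.02, 0.01, -0.16] |t|mm 119.1
```

Emit:
move_arm([
  {"translation": [-3.5,0.1,0],"rot": [0,0,0],"hand": 1},
  {"translation": [-7,0.2,0],"rot": [0,0,0],"hand": 1},
  {"translation": [-10,0.3,0],"rot": [0,0,0],"hand": 1},
  {"translation": [-10,0.3,0],"rot": [0,0,0],"hand": 1},
  {"translation": [-10,0.3,3],"rot": [0,0,0],"hand": 1},
  {"translation": [-10,0.3,5],"rot": [0,0,0],"hand": 1},
  {"translation": [-10,0.3,5.7],"rot": [0,0,0],"hand": 1},
  {"translation": [-10,0.3,5.7],"rot": [0,0,0],"hand": 1},
])

```text
t: 6.82
eef_pos: [0.4792, -0.1781, 0.1267]
ee_rot: [3.138, -0.001, -1.771]
force: [-0.1, 0.2, -0.7]
width: 0.0138
gripper_force: 40.0
```

```bash
python3 - <<'E'
from h import *
s=arm.get_state();print(s['eef_pos'],s['ee_rot'],s['width'],s['force'])
out=[]
for n in ['side','wrist','scene']:
    im,d=arm.grab_frame(n)
    np.savez(f'{n}2.npz',im=im,d=d,M=cam(n)[1]);
    if n=='side': im=cv2.resize(im[150:278,180:351],(400,300),interpolation=cv2.INTER_CUBIC)
    else: im=cv2.resize(im,(400,300))
    out.append(im)
cv2.imwrite('pics/a2.png',np.hstack(out[:2])[:,:,::-1])
E
```

```text
[ 0.47919083 -0.17812767  0.12671612] [ 3.13778837e+00 -6.36260888e-04 -1.77142552e+00] 0.013763002836127707 [-0.12633021  0.24741631 -0.71011281]
```

View pics/a2.png

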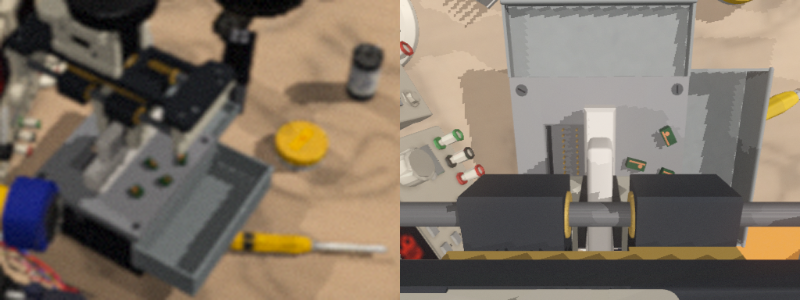

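The wrist view shows the scraper upright in the fingers, standing between the slot (555,150) and the chips (668,135), (636,163), (668,175). The tray is at (735,130).

Emit:
move_arm([
  {"translation": [0,-0.15,0.3],"rot": [0,0,0],"hand": 1},
  {"translation": [0,-0.15,0.6],"rot": [0,0,0],"hand": 1},
  {"translation": [0,-0.15,0.6],"rot": [0,0,0],"hand": 1},
  {"translation": [0,-0.15,0.6],"rot": [0,0,0],"hand": 1},
])

```text
t: 7.3
eef_pos: [0.482, -0.1785, 0.1225]
ee_rot: [-3.141, 0.0, -1.769]
force: [1.0, 0.3, -1.2]
width: 0.0136
gripper_force: 40.0
```

Emit:
move_arm([
  {"translation": [0,0,0.05],"rot": [0,0,0],"hand": 1},
  {"translation": [0,0,0.05],"rot": [0,0,0],"hand": 1},
  {"translation": [0,0,0.05],"rot": [0,0,0],"hand": 1},
])

```text
t: 7.55
eef_pos: [0.482, -0.1784, 0.1219]
ee_rot: [-3.141, -0.0, -1.769]
force: [0.6, -0.3, -1.4]
width: 0.0136
gripper_force: 40.0
```

Emit:
move_arm([
  {"translation": [0,0,0.1],"rot": [0,0,0],"hand": 1},
  {"translation": [0,0,0.18],"rot": [0,0,0],"hand": 1},
  {"translation": [0,0,0.18],"rot": [0,0,0],"hand": 1},
  {"translation": [0,0,0.18],"rot": [0,0,0],"hand": 1},
])

```text
t: 7.88
eef_pos: [0.4819, -0.1784, 0.12]
ee_rot: [3.141, -0.0, -1.769]
force: [-0.5, -0.4, -1.5]
width: 0.0138
gripper_force: 40.0
```

Emit:
move_arm([
  {"translation": [0,0.4,0],"rot": [0,0,0],"hand": 1},
  {"translation": [0,0.8,0],"rot": [0,0,0],"hand": 1},
  {"translation": [0,1.2,0],"rot": [0,0,0],"hand": 1},
  {"translation": [0,1.6,0],"rot": [0,0,0],"hand": 1},
  {"translation": [0,2.0,0],"rot": [0,0,0],"hand": 1},
  {"translation": [0,2.4,0],"rot": [0,0,0],"hand": 1},
  {"translation": [0,2.8,0],"rot": [0,0,0],"hand": 1},
  {"translation": [0,3.2,0],"rot": [0,0,0],"hand": 1},
])

```text
t: 8.55
eef_pos: [0.4502, -0.172, 0.1201]
ee_rot: [-3.141, 0.0, -1.769]
force: [0.0, -0.5, -1.5]
width: 0.0136
gripper_force: 40.0
```

Emit:
move_arm([
  {"translation": [0,0.5,0],"rot": [0,0,0],"hand": 1},
  {"translation": [0,1.0,0],"rot": [0,0,0],"hand": 1},
  {"translation": [0,1.5,0],"rot": [0,0,0],"hand": 1},
  {"translation": [0,2.0,0],"rot": [0,0,0],"hand": 1},
  {"translation": [0,2.5,0],"rot": [0,0,0],"hand": 1},
  {"translation": [0,3.0,0],"rot": [0,0,0],"hand": 1},
  {"translation": [0,3.4,0],"rot": [0,0,0],"hand": 1},
  {"translation": [0,3.8,0],"rot": [0,0,0],"hand": 1},
])

```text
t: 9.22
eef_pos: [0.4128, -0.1646, 0.1201]
ee_rot: [3.142, 0.0, -1.769]
force: [-0.4, -0.2, -2.1]
width: 0.0137
gripper_force: 40.0
```

Emit:
move_arm([
  {"translation": [0,0.4,0],"rot": [0,0,0],"hand": 1},
  {"translation": [0,0.7,0],"rot": [0,0,0],"hand": 1},
  {"translation": [0,0.7,0],"rot": [0,0,0],"hand": 1},
  {"translation": [0,0.7,0],"rot": [0,0,0],"hand": 1},
])

```text
t: 9.55
eef_pos: [0.4065, -0.1632, 0.1202]
ee_rot: [-3.141, 0.0, -1.769]
force: [0.4, -0.0, -1.0]
width: 0.0134
gripper_force: 40.0
```

```bash
python3 - <<'E'
from h import *
s=arm.get_state();print(s['eef_pos'],s['ee_rot'],s['width'],s['force'])
out=[]
for n in ['side','wrist']:
    im,d=arm.grab_frame(n);M=cam(n)[1]
    r=arm.pinpoint('chip0',n);print(n,[(np.round(w(M,x['point']),4).tolist(),round(x['p'],2)) for x in r[:6]])
    if n=='side': im=cv2.resize(im[150:278,180:351],(400,300),interpolation=cv2.INTER_CUBIC)
    else: im=cv2.resize(im,(400,300))
    out.append(im)
cv2.imwrite('pics/a3.png',np.hstack(out)[:,:,::-1])
E
```

```text
[ 0.406507   -0.16324324  0.12017608] [-3.14129661e+00  7.78406547e-06 -1.76861998e+00] 0.01342101657322509 [ 0.4425883  -0.01578158 -0.98392099]
side [([0.4011, -0.1641, 0.0357], 0.47), ([0.3994, -0.1829, 0.04], 0.45), ([0.403, -0.172, 0.0376], 0.45), ([0.4078, -0.1322, 0.0377], 0.38)]
wrist []
```

View pics/a3.png

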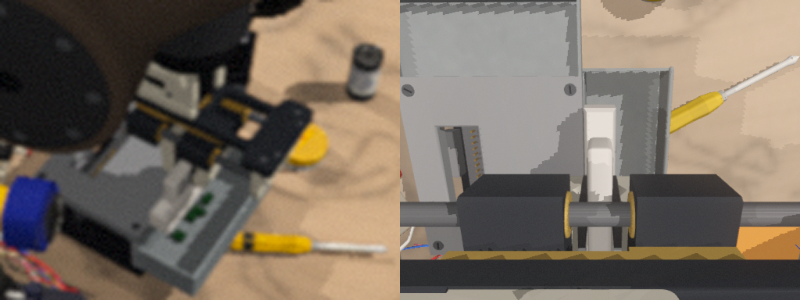

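The side view shows the four green chips on the tray floor at about (180,235), (198,215), (195,195) and (210,190), and the plate is empty. The network places them at z≈0.037, inside the tray.

Emit:
move_arm([
  {"translation": [0,0,-3],"rot": [0,0,0],"hand": 1},
  {"translation": [0,0,-6.5],"rot": [0,0,0],"hand": 1},
  {"translation": [2,-1.6,-6.5],"rot": [0,0,7],"hand": 1},
  {"translation": [4,-3.2,-6.5],"rot": [0,0,14],"hand": 1},
  {"translation": [6,-4.7,-6.5],"rot": [0,0,21],"hand": 1},
  {"translation": [8,-6.3,-6.5],"rot": [0,0,28],"hand": 1},
  {"translation": [10,-7.8,-6.5],"rot": [0,0,35],"hand": 1},
  {"translation": [10,-7.8,-6.5],"rot": [0,0,42],"hand": 1},
])

```text
t: 10.42
eef_pos: [0.4651, -0.2797, 0.1845]
ee_rot: [-3.141, -0.001, -2.509]
force: [0.7, -0.3, -0.1]
width: 0.0138
gripper_force: 40.0
```

Emit:
move_arm([
  {"translation": [0,0,0],"rot": [0,0,7],"hand": 1},
  {"translation": [0,0,0],"rot": [0,0,14],"hand": 1},
  {"translation": [0,0,0],"rot": [0,0,21],"hand": 1},
  {"translation": [0,0,0],"rot": [0,0,28],"hand": 1},
  {"translation": [0,0,0],"rot": [0,0,35],"hand": 1},
  {"translation": [0,0,0],"rot": [0,0,42],"hand": 1},
  {"translation": [0,0,0],"rot": [0,0,49],"hand": 1},
  {"translation": [0,0,0],"rot": [0,0,50.2],"hand": 1},
])

```text
t: 11.08
eef_pos: [0.4633, -0.2767, 0.1848]
ee_rot: [3.142, -0.001, 2.899]
force: [0.5, 0.2, -0.8]
width: 0.0138
gripper_force: 40.0
```

```bash
python3 - <<'E'
from h import *
s=arm.get_state();print(s['t'],s['eef_pos'],s['ee_rot'],s['width'],s['force'])
go([.4636,-.2767,.14],2.905);go([.4636,-.2767,.1135],2.905)
E
```

```text
11.0833 [ 0.46326985 -0.27667375  0.18479753] [ 3.14155889e+00 -5.15563270e-04  2.89930262e+00] 0.01384873976756112 [ 0.51107123  0.17953042 -0.7823463 ]
trans cm [-0.035, 0.005, 4.48] rot deg [0.0, -0.03, -0.33] |t|mm 44.8
trans cm [-0.036, 0.005, 7.13] rot deg [0.0, -0.03, -0.33] |t|mm 71.3
```

Emit:
move_arm([
  {"translation": [0,0,3],"rot": [0,0,0],"hand": 1},
  {"translation": [0,0,5.5],"rot": [0,0,0],"hand": 1},
  {"translation": [0,0,6.5],"rot": [0,0,0],"hand": 1},
  {"translation": [0,0,7.0],"rot": [0,0,0],"hand": 1},
  {"translation": [0,0,7.1],"rot": [0,0,0],"hand": 1},
  {"translation": [0,0,7.1],"rot": [0,0,0],"hand": 1},
  {"translation": [0,0,7.1],"rot": [0,0,0],"hand": 1},
])

```text
t: 11.67
eef_pos: [0.4641, -0.2769, 0.115]
ee_rot: [-3.141, 0.002, 2.906]
force: [0.7, -0.3, -1.2]
width: 0.0138
gripper_force: 40.0
```

Emit:
move_arm([
  {"translation": [0,0,0.05],"rot": [0,0,0],"hand": 1},
  {"translation": [0,0,0.1],"rot": [0,0,0],"hand": 1},
  {"translation": [0,0,0.1],"rot": [0,0,0],"hand": 1},
])

```text
t: 11.92
eef_pos: [0.4635, -0.2767, 0.1134]
ee_rot: [3.142, 0.001, 2.905]
force: [-0.3, -0.0, -1.3]
width: 0.0135
gripper_force: 40.0
```

Emit:
move_arm([
  {"translation": [0,0,0],"rot": [0,0,0],"hand": 0},
  {"translation": [0,0,0],"rot": [0,0,0],"hand": 0},
  {"translation": [0,0,0],"rot": [0,0,0],"hand": 0},
  {"translation": [0,0,0],"rot": [0,0,0],"hand": 0},
  {"translation": [0,0,0],"rot": [0,0,0],"hand": 0},
  {"translation": [0,0,0],"rot": [0,0,0],"hand": 0},
  {"translation": [0,0,-1],"rot": [0,0,0],"hand": 0},
  {"translation": [0,0,-3],"rot": [0,0,0],"hand": 0},
])

```text
t: 12.58
eef_pos: [0.4618, -0.2762, 0.1418]
ee_rot: [3.141, -0.005, 2.905]
force: [-0.4, 0.6, 0.2]
width: 0.0616
gripper_force: 0.0
```

Emit:
move_arm([
  {"translation": [0,0,-3.5],"rot": [0,0,0],"hand": 0},
  {"translation": [0,0,-7],"rot": [0,0,0],"hand": 0},
  {"translation": [0,0,-10.5],"rot": [0,0,0],"hand": 0},
  {"translation": [0,0,-13.5],"rot": [0,0,0],"hand": 0},
  {"translation": [0,0,-13.5],"rot": [0,0,0],"hand": 0},
  {"translation": [0,0,-13.5],"rot": [0,0,0],"hand": 0},
  {"translation": [0,0,-13.5],"rot": [0,0,0],"hand": 0},
  {"translation": [0,0,-13.5],"rot": [0,0,0],"hand": 0},
])

```text
t: 13.25
eef_pos: [0.4626, -0.2764, 0.2772]
ee_rot: [3.141, -0.002, 2.905]
force: [-0.1, -0.3, -0.3]
width: 0.0881
gripper_force: 0.0
```

```bash
cat > meas.py <<'E'
from h import *
np.set_printoptions(precision=4,suppress=True)
def run(tag,sl=(.504,-.183),mo=(.4247,-.3666),sc=(.4633,-.277)):
    s=arm.get_state();print(s['t'],s['eef_pos'],s['ee_rot'])
    p,M=cam('wrist');im,d=arm.grab_frame('wrist');np.savez(tag+'.npz',im=im,d=d,M=M);cv2.imwrite(f'pics/{tag}.png',im[:,:,::-1])
    W=cloud(p,M,d);Z=W[...,2]
    near=lambda c,r:np.hypot(W[...,0]-c[0],W[...,1]-c[1])<r
    def rect(m,name,op=True):
        m=m.astype(np.uint8)
        if op:m=cv2.morphologyEx(m,cv2.MORPH_OPEN,np.ones((3,3)))
        m=m>0
        if m.sum()<5: print(name,'none');return
        r=cv2.minAreaRect(W[m][:,:2].astype(np.float32)*1000);print(name,m.sum(),np.round(r[0],1),np.round(r[1],1),round(r[2],2),'z',np.median(W[m][:,2]).round(4))
    plate=near((.4785,-.178),.1)&(abs(Z-.075)<.003)
    rect(plate,'plate')
    # slot outline: plate pixels bordering the hole, in plate-plane coordinates
    hole=(~plate)&(np.nan_to_num(Z,nan=0)<.070)
    f=d.shape[0]/2/np.tan(np.radians(p['vfov'])/2)
    v,u=np.mgrid[:d.shape[0],:d.shape[1]]
    D=np.stack([(u-p['cx'])/f,(v-p['cy'])/f,np.ones_like(d)],-1)@M[:3,:3].T
    Q=M[:3,3]+D*((.075-M[2,3])/D[...,2])[...,None]
    h=hole&(np.hypot(Q[...,0]-sl[0],Q[...,1]-sl[1])<.05)
    n,l,st,c=cv2.connectedComponentsWithStats(h.astype(np.uint8))
    i=1+st[1:,4].argmax();P=Q[l==i][:,:2].astype(np.float32)*1000;r=cv2.minAreaRect(P);print('slot',len(P),np.round(r[0],1),np.round(r[1],1),round(r[2],2))
    rect(near(mo,.07)&(Z>.06)&(Z<.08),'frame');rect(near(sc,.07)&(Z>.112)&(Z<.13),'rib');rect(near(sc,.07)&(Z>.086)&(Z<.1),'foot')
    q=W[(W[...,0]>.55)&(W[...,0]<.7)&(Z>.14)&(Z<.18)]
    for y in np.arange(-.28,-.08,.02):
        a=q[(q[:,1]>=y)&(q[:,1]<y+.02)]
        if len(a): print('box',round(y,2),a[:,0].min().round(4))
E
python3 -c "
from meas import *
run('w4')"
```

```text
13.25 [ 0.4626 -0.2764  0.2772] [ 3.1413 -0.0017  2.905 ]
plate 15068 [ 479.1 -181. ] [147.8 126.7] 78.63 z 0.0748
slot 1718 [ 504.2 -183.3] [68.7 28. ] 78.78
frame 2525 [ 424.8 -366.6] [35. 77.] 11.36 z 0.0688
rib 1191 [ 463.1 -276.2] [14.  69.9] 76.1 z 0.1184
foot 557 [ 463.7 -276.6] [ 19.5 103.5] 76.57 z 0.0905
box -0.22 0.6184
box -0.2 0.617
```

```bash
python3 - <<'E'
from h import *
go([.445,-.335,.28],-4.514)
z=np.load('w4.npz');p=arm.camera_params('wrist');W=cloud(p,z['M'],z['d']);Z=W[...,2]
E
```

```text
trans cm [0.346, -6.105, -0.298] rot deg [-0.06, -0.11, 65.08] |t|mm 61.2
```

Emit:
move_arm([
  {"translation": [0.05,-1,-0.3],"rot": [0,0,7],"hand": 0},
  {"translation": [0.1,-2,-0.3],"rot": [0,0,14],"hand": 0},
  {"translation": [0.15,-3,-0.3],"rot": [0,0,21],"hand": 0},
  {"translation": [0.2,-4,-0.3],"rot": [0,0,28],"hand": 0},
  {"translation": [0.25,-5,-0.3],"rot": [0,0,35],"hand": 0},
  {"translation": [0.3,-6,-0.3],"rot": [0,0,42],"hand": 0},
  {"translation": [0.35,-6.1,-0.3],"rot": [0,0,49],"hand": 0},
  {"translation": [0.35,-6.1,-0.3],"rot": [0,0,56],"hand": 0},
])

```text
t: 13.97
eef_pos: [0.4449, -0.3356, 0.2797]
ee_rot: [-3.14, -0.002, 1.921]
force: [0.7, 0.7, 0.6]
width: 0.0877
gripper_force: 0.0
```

Emit:
move_arm([
  {"translation": [0,0,0],"rot": [0,0,7],"hand": 0},
  {"translation": [0,0,0],"rot": [0,0,9.1],"hand": 0},
  {"translation": [0,0,0],"rot": [0,0,9.1],"hand": 0},
  {"translation": [0,0,0],"rot": [0,0,9.1],"hand": 0},
  {"translation": [0,0,0],"rot": [0,0,9.1],"hand": 0},
])

```text
t: 14.38
eef_pos: [0.4454, -0.3351, 0.2805]
ee_rot: [-3.141, -0.001, 1.771]
force: [-1.0, -0.4, 0.8]
width: 0.0876
gripper_force: 0.0
```

```bash
sed -i 's/h=hole&/h=(~(abs(Z-.0749)<.0015))\&(np.nan_to_num(Z)<.0749)\&/' meas.py; python3 -c "
from meas import *
run('w5')
print(np.load('w5.npz')['M'][:3,3])"; python3 - <<'E'
import re
s=open('meas.py').read()
# re-evaluate slot of w4 with the finer threshold
from h import *
for t in ('w4','w5'):
    z=np.load(t+'.npz');d=z['d'];M=z['M'];p=arm.camera_params('wrist');W=cloud(p,M,d);Z=W[...,2]
    f=192/np.tan(np.radians(p['vfov'])/2);v,u=np.mgrid[:384,:512]
    D=np.stack([(u-p['cx'])/f,(v-p['cy'])/f,np.ones_like(d)],-1)@M[:3,:3].T
    Q=(M[:3,3]+D*((.0749-M[2,3])/D[...,2])[...,None])
    for tol in (.001,.0015,.0025,.005):
        h=(Z<.0749-tol)&(np.hypot(Q[...,0]-.505,Q[...,1]+.183)<.045)
        n,l,st,c=cv2.connectedComponentsWithStats(h.astype(np.uint8));i=1+st[1:,4].argmax()
        P=Q[l==i][:,:2].astype(np.float32)*1000;r=cv2.minAreaRect(P);print(t,tol,len(P),np.round(r[0],1),np.round(r[1],1),round(r[2],2))
E
```

```text
14.3833 [ 0.4454 -0.3351  0.2805] [-3.1406 -0.0005  1.7707]
plate 9986 [ 475.7 -200.1] [108.2 126.3] 78.7 z 0.0748
slot 1981 [ 503.6 -189.2] [59.2 31.2] 78.1
frame 2260 [ 425.  -366.9] [35.1 76.7] 11.42 z 0.0689
rib 1332 [ 463.6 -276.6] [14.6 70. ] 76.44 z 0.1185
foot 724 [ 463.6 -276.4] [ 19.9 103.8] 76.55 z 0.0904
box -0.28 0.6306
box -0.26 0.6286
box -0.24 0.623
box -0.22 0.6182
[ 0.4308 -0.2636  0.4197]
w4 0.001 1921 [ 503.3 -182.7] [75.2 35.8] 79.78
w4 0.0015 1850 [ 505.1 -183.4] [72.4 31.4] 80.3
w4 0.0025 1783 [ 504.8 -183.2] [70.9 29.1] 78.99
w4 0.005 1705 [ 504.2 -183.2] [68.7 27.8] 78.94
w5 0.001 2051 [ 505.8 -190.6] [62.5 36.5] 77.82
w5 0.0015 1970 [ 503.6 -189.2] [59.2 31.2] 78.1
w5 0.0025 1923 [ 503.7 -189.3] [58.5 29.1] 79.54
w5 0.005 1891 [ 503.7 -189.1] [58.6 28.3] 78.81
```

```bash
python3 - <<'E'
from h import *
go([.4237,-.3608,.067],1.770)
E
```

```text
trans cm [-2.1, -2.625, 21.364] rot deg [-0.05, -0.02, 0.03] |t|mm 216.3
```

Emit:
move_arm([
  {"translation": [-1,-1.3,3.5],"rot": [0,0,0],"hand": 0},
  {"translation": [-2.1,-2.6,7],"rot": [0,0,0],"hand": 0},
  {"translation": [-2.1,-2.6,11],"rot": [0,0,0],"hand": 0},
  {"translation": [-2.1,-2.6,15],"rot": [0,0,0],"hand": 0},
  {"translation": [-2.1,-2.6,18],"rot": [0,0,0],"hand": 0},
  {"translation": [-2.1,-2.6,20],"rot": [0,0,0],"hand": 0},
  {"translation": [-2.1,-2.6,21.35],"rot": [0,0,0],"hand": 0},
  {"translation": [-2.1,-2.6,21.35],"rot": [0,0,0],"hand": 0},
])

```text
t: 15.1
eef_pos: [0.4223, -0.36, 0.0643]
ee_rot: [-3.137, -0.003, 1.769]
force: [-0.0, 0.5, 0.6]
width: 0.0876
gripper_force: 0.0
```

Emit:
move_arm([
  {"translation": [0,0,0],"rot": [0,0,0],"hand": 1},
  {"translation": [0,0,0],"rot": [0,0,0],"hand": 1},
  {"translation": [0,0,0],"rot": [0,0,0],"hand": 1},
  {"translation": [0,0,0],"rot": [0,0,0],"hand": 1},
  {"translation": [0,0,0],"rot": [0,0,0],"hand": 1},
  {"translation": [0,0,0],"rot": [0,0,0],"hand": 1},
  {"translation": [0,0,0],"rot": [0,0,0],"hand": 1},
  {"translation": [0,0,0],"rot": [0,0,0],"hand": 1},
], squeeze=15)

```text
t: 15.77
eef_pos: [0.4243, -0.3609, 0.0678]
ee_rot: [3.141, 0.0, 1.769]
force: [-0.2, 0.2, -0.1]
width: 0.0398
gripper_force: 0.0
```

Emit:
move_arm([
  {"translation": [0,0,0],"rot": [0,0,0],"hand": 1},
  {"translation": [0,0,0],"rot": [0,0,0],"hand": 1},
  {"translation": [0,0,0],"rot": [0,0,0],"hand": 1},
  {"translation": [0,0,0],"rot": [0,0,0],"hand": 1},
], squeeze=55)

```text
t: 16.1
eef_pos: [0.4242, -0.3608, 0.0677]
ee_rot: [-3.142, 0.0, 1.769]
force: [-0.6, -0.1, 2.6]
width: 0.0345
gripper_force: 55.0
```

Emit:
move_arm([
  {"translation": [0,0,-2.5],"rot": [0,0,0],"hand": 1},
  {"translation": [0,0,-6.5],"rot": [0,0,0],"hand": 1},
  {"translation": [0,0,-10.5],"rot": [0,0,0],"hand": 1},
  {"translation": [0,0,-14.5],"rot": [0,0,0],"hand": 1},
  {"translation": [3,1.1,-15.2],"rot": [0,0,-7],"hand": 1},
  {"translation": [6,2.2,-15.2],"rot": [0,0,-14],"hand": 1},
  {"translation": [8.6,3.4,-15.2],"rot": [0,0,-21],"hand": 1},
  {"translation": [8.6,3.4,-15.2],"rot": [0,0,-28],"hand": 1},
])

```text
t: 16.77
eef_pos: [0.4408, -0.2664, 0.2197]
ee_rot: [3.14, -0.0, 2.265]
force: [-0.5, -0.6, -2.5]
width: 0.0343
gripper_force: 55.0
```

Emit:
move_arm([
  {"translation": [0,0,0],"rot": [0,0,-7],"hand": 1},
  {"translation": [0,0,0],"rot": [0,0,-14],"hand": 1},
  {"translation": [0,0,0],"rot": [0,0,-21],"hand": 1},
  {"translation": [0,0,0],"rot": [0,0,-28],"hand": 1},
  {"translation": [0,0,0],"rot": [0,0,-35],"hand": 1},
  {"translation": [0,0,0],"rot": [0,0,-42],"hand": 1},
  {"translation": [0,0,0],"rot": [0,0,-49],"hand": 1},
  {"translation": [0,0,0],"rot": [0,0,-56],"hand": 1},
])

```text
t: 17.43
eef_pos: [0.4402, -0.2696, 0.219]
ee_rot: [3.141, -0.001, -3.042]
force: [0.5, 0.5, -1.3]
width: 0.0343
gripper_force: 55.0
```

Emit:
move_arm([
  {"translation": [0,0,0],"rot": [0,0,-7],"hand": 1},
  {"translation": [0,0,0],"rot": [0,0,-14],"hand": 1},
  {"translation": [0,0,0],"rot": [0,0,-21],"hand": 1},
  {"translation": [0,0,0],"rot": [0,0,-28],"hand": 1},
  {"translation": [0,0,0],"rot": [0,0,-35],"hand": 1},
  {"translation": [0,0,0],"rot": [0,0,-42],"hand": 1},
  {"translation": [0,0,0],"rot": [0,0,-49],"hand": 1},
  {"translation": [0,0,0],"rot": [0,0,-56],"hand": 1},
])

```text
t: 18.1
eef_pos: [0.4402, -0.2696, 0.219]
ee_rot: [3.14, 0.0, -2.065]
force: [0.6, -0.9, -1.2]
width: 0.0347
gripper_force: 55.0
```

```bash
python3 - <<'E'
from h import *
s=arm.get_state();print(s['t'],s['eef_pos'],s['ee_rot'],s['width'],s['force'],s['q'])
a=np.radians(-11.1);u=np.array([np.cos(a),np.sin(a)]);v=np.array([-u[1],u[0]])
q=np.array([.5048,-.1832])-.006*v;print(q)
go([*q,.22],a-np.pi/2)
E
```

```text
18.1 [ 0.44020459 -0.26963689  0.21898972] [ 3.14047258e+00  2.10384573e-05 -2.06497012e+00] 0.03468362785064342 [ 0.62045047 -0.87406268 -1.22412739] [-1.69188193e-01  1.17562189e-01 -3.71857130e-01 -4.27549652e-04
 -1.08243177e+00 -3.24784793e-01]
[ 0.50364487 -0.18908776]
trans cm [-10.1, -1.764, -0.103] rot deg [0.06, 0.01, -17.21] |t|mm 102.5
```

Emit:
move_arm([
  {"translation": [-2.5,-0.4,0],"rot": [0,0,-6],"hand": 1},
  {"translation": [-5,-0.9,0],"rot": [0,0,-12],"hand": 1},
  {"translation": [-7.5,-1.3,0],"rot": [0,0,-17.2],"hand": 1},
  {"translation": [-10.1,-1.75,0],"rot": [0,0,-17.2],"hand": 1},
  {"translation": [-10.1,-1.75,2],"rot": [0,0,-17.2],"hand": 1},
  {"translation": [-10.1,-1.75,4],"rot": [0,0,-17.2],"hand": 1},
  {"translation": [-10.1,-1.75,6],"rot": [0,0,-17.2],"hand": 1},
  {"translation": [-10.1,-1.75,6],"rot": [0,0,-17.2],"hand": 1},
])

```text
t: 18.77
eef_pos: [0.5016, -0.1888, 0.1553]
ee_rot: [3.134, -0.0, -1.771]
force: [-0.9, -0.3, -1.4]
width: 0.0346
gripper_force: 55.0
```

Emit:
move_arm([
  {"translation": [0,0,0],"rot": [0,0,0],"hand": 1},
  {"translation": [0,0,0],"rot": [0,0,0],"hand": 1},
  {"translation": [0,0,0],"rot": [0,0,0],"hand": 1},
])

```text
t: 19.02
eef_pos: [0.5052, -0.1898, 0.1609]
ee_rot: [-3.14, 0.0, -1.771]
force: [0.2, -1.0, -1.5]
width: 0.0344
gripper_force: 55.0
```

```bash
python3 - <<'E'
from h import *
s=arm.get_state();print(s['t'],s['eef_pos'],s['ee_rot'],s['width'],s['force'])
a=np.radians(-11.1);u=np.array([np.cos(a),np.sin(a)]);v=np.array([-u[1],u[0]])
q=np.array([.5048,-.1832])-.006*v
go([*q,.146],a-np.pi/2)
out=[]
for n in ['side','wrist']:
    im,d=arm.grab_frame(n);M=cam(n)[1];np.savez(n+'6.npz',im=im,d=d,M=M)
    for l in ('controller_frame','slot'):
        r=arm.pinpoint(l,n);print(n,l,[(np.round(w(M,x['point']),4).tolist(),round(x['p'],2)) for x in r[:2]])
    if n=='side': im=cv2.resize(im[150:278,180:351],(400,300),interpolation=cv2.INTER_CUBIC)
    else: im=cv2.resize(im,(400,300))
    out.append(im)
cv2.imwrite('pics/a6.png',np.hstack(out)[:,:,::-1])
E
```

```text
19.0167 [ 0.5051758  -0.18981045  0.16089082] [-3.13959723e+00  8.29193996e-05 -1.77057335e+00] 0.03436276645714823 [ 0.15574771 -0.9627239  -1.54997181]
trans cm [-0.04, 0.167, 1.489] rot deg [-0.11, 0.0, -0.35] |t|mm 15.0
side controller_frame [([0.5057, -0.1858, 0.1509], 0.64), ([0.4648, -0.2746, 0.07], 0.52)]
side slot [([0.5098, -0.1865, 0.0735], 0.67)]
wrist controller_frame [([0.5053, -0.1826, 0.1485], 0.63)]
wrist slot []
```

View pics/a6.png

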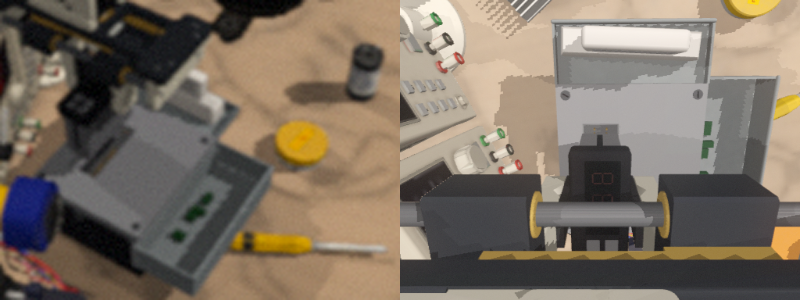

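The side view shows the module hanging upright over the plate beside the slot at about (100,130), with the chips in the tray and the scraper standing on the shelf. In the wrist view the module's frame is at (602,190), and the slot's far end shows beneath it at (600,132).

```bash
python3 - <<'E'
from h import *
p=arm.camera_params('wrist');z=np.load('wrist6.npz');W=cloud(p,z['M'],z['d'])
T=z['M']@np.linalg.inv(np.array(p['tool_from_camera']))
L=(W-T[:3,3])@T[:3,:3]*1000  # tool coords
m=(L[...,0]>0)&(L[...,0]<60)&(abs(L[...,1])<30)&(abs(L[...,2])<6)
P=L[m];print(len(P),P.min(0),P.max(0),np.median(P,0))
for x in (20,24,28,31):
    q=P[abs(P[:,0]-x)<1.5]; print(x,len(q),q[:,1].min(),q[:,1].max(),np.median(q[:,2]))
E
```

```text
6196 [  1.21119588 -29.98942779  -5.98963813] [32.25160933 29.94742507  5.98679252] [16.20738922  0.13982582 -1.23693732]
20 526 -17.093007477898677 17.63694174825061 -1.4690161438691474
24 532 -16.903271366656785 17.462615313599347 -1.3880650649180453
28 551 -16.6753855403727 17.91863735673605 -1.1302453707053108
31 750 -16.64074604389505 17.45254152377063 0.16061716423683342
```

Emit:
move_arm([
  {"translation": [-0.04,0.15,0.5],"rot": [0,0,-0.3],"hand": 1},
  {"translation": [-0.04,0.15,1.0],"rot": [0,0,-0.3],"hand": 1},
  {"translation": [-0.04,0.15,1.4],"rot": [0,0,-0.3],"hand": 1},
  {"translation": [-0.04,0.15,1.4],"rot": [0,0,-0.3],"hand": 1},
  {"translation": [-0.04,0.15,1.4],"rot": [0,0,-0.3],"hand": 1},
])

```text
t: 19.73
eef_pos: [0.5027, -0.1889, 0.145]
ee_rot: [3.14, -0.0, -1.765]
force: [-0.1, -0.4, -1.6]
width: 0.035
gripper_force: 55.0
```

```bash
python3 - <<'E'
from h import *
s=arm.get_state();print(s['t'],s['eef_pos'],s['ee_rot'],s['width'],s['force'])
a=np.radians(-11.1);u=np.array([np.cos(a),np.sin(a)]);v=np.array([-u[1],u[0]])
q=np.array([.5048,-.1832])-.006*v
go([*q,.125],a-np.pi/2)
E
```

```text
19.7333 [ 0.50270155 -0.18889401  0.14500405] [ 3.14043607e+00 -2.59681901e-04 -1.76534472e+00] 0.03502387110942881 [-0.05498129 -0.37141845 -1.6189158 ]
trans cm [0.0, -0.099, 2.0] rot deg [0.07, -0.01, -0.05] |t|mm 20.0
```

Emit:
move_arm([
  {"translation": [0,-0.07,0.2],"rot": [0,0,0],"hand": 1},
  {"translation": [0,-0.07,0.5],"rot": [0,0,0],"hand": 1},
  {"translation": [0,-0.07,0.8],"rot": [0,0,0],"hand": 1},
  {"translation": [0,-0.07,0.8],"rot": [0,0,0],"hand": 1},
  {"translation": [0,-0.07,0.8],"rot": [0,0,0],"hand": 1},
  {"translation": [0,-0.07,0.8],"rot": [0,0,0],"hand": 1},
])

```text
t: 20.23
eef_pos: [0.5037, -0.189, 0.1376]
ee_rot: [3.142, -0.0, -1.765]
force: [0.2, 0.6, -2.2]
width: 0.0347
gripper_force: 55.0
```

```bash
python3 - <<'E'
from h import *
s=arm.get_state();print(s['t'],s['eef_pos'],s['ee_rot'],s['width'],s['force'],s['moment'])
a=np.radians(-11.1);u=np.array([np.cos(a),np.sin(a)]);v=np.array([-u[1],u[0]])
q=np.array([.5048,-.1832])-.006*v
go([*q,.125],a-np.pi/2)
E
```

```text
20.2333 [ 0.50371736 -0.1890499   0.13756523] [ 3.14156360e+00 -3.62387509e-05 -1.76533020e+00] 0.03466339647868254 [ 0.19775398  0.57040282 -2.23684101] [0.03030158 0.08091774 0.01695016]
trans cm [0.005, 0.006, 1.257] rot deg [0.0, -0.0, -0.05] |t|mm 12.6
```

Emit:
move_arm([
  {"translation": [0,0,0.2],"rot": [0,0,0],"hand": 1},
  {"translation": [0,0,0.4],"rot": [0,0,0],"hand": 1},
  {"translation": [0,0,0.6],"rot": [0,0,0],"hand": 1},
  {"translation": [0,0,0.6],"rot": [0,0,0],"hand": 1},
])

```text
t: 20.57
eef_pos: [0.5035, -0.189, 0.1311]
ee_rot: [3.141, -0.0, -1.765]
force: [-0.2, 0.2, -1.5]
width: 0.0347
gripper_force: 55.0
```

Emit:
move_arm([
  {"translation": [0,0,0.2],"rot": [0,0,0],"hand": 1},
  {"translation": [0,0,0.4],"rot": [0,0,0],"hand": 1},
  {"translation": [0,0,0.6],"rot": [0,0,0],"hand": 1},
  {"translation": [0,0,0.6],"rot": [0,0,0],"hand": 1},
])

```text
t: 20.9
eef_pos: [0.5035, -0.189, 0.1251]
ee_rot: [3.141, -0.0, -1.765]
force: [-0.8, -1.0, -2.0]
width: 0.0344
gripper_force: 55.0
```

Emit:
move_arm([
  {"translation": [0,0,0.2],"rot": [0,0,0],"hand": 1},
  {"translation": [0,0,0.4],"rot": [0,0,0],"hand": 1},
  {"translation": [0,0,0.6],"rot": [0,0,0],"hand": 1},
  {"translation": [0,0,0.8],"rot": [0,0,0],"hand": 1},
  {"translation": [0,0,1.0],"rot": [0,0,0],"hand": 1},
  {"translation": [0,0,1.2],"rot": [0,0,0],"hand": 1},
  {"translation": [0,0,1.2],"rot": [0,0,0],"hand": 1},
])

```text
t: 21.48
eef_pos: [0.5035, -0.189, 0.1131]
ee_rot: [3.141, -0.0, -1.765]
force: [1.3, 0.7, -1.0]
width: 0.0345
gripper_force: 55.0
```

Emit:
move_arm([
  {"translation": [0,0,0.15],"rot": [0,0,0],"hand": 1},
  {"translation": [0,0,0.3],"rot": [0,0,0],"hand": 1},
  {"translation": [0,0,0.45],"rot": [0,0,0],"hand": 1},
  {"translation": [0,0,0.5],"rot": [0,0,0],"hand": 1},
  {"translation": [0,0,0.5],"rot": [0,0,0],"hand": 1},
], squeeze=60)

```text
t: 21.9
eef_pos: [0.5039, -0.1891, 0.1089]
ee_rot: [-3.141, -0.0, -1.765]
force: [-1.5, 0.1, 3.8]
width: 0.0344
gripper_force: 60.0
```

Emit:
move_arm([
  {"translation": [0,0,0.12],"rot": [0,0,0],"hand": 1},
  {"translation": [0,0,0.24],"rot": [0,0,0],"hand": 1},
  {"translation": [0,0,0.36],"rot": [0,0,0],"hand": 1},
  {"translation": [0,0,0.45],"rot": [0,0,0],"hand": 1},
  {"translation": [0,0,0.45],"rot": [0,0,0],"hand": 1},
  {"translation": [0,0,0.45],"rot": [0,0,0],"hand": 1},
  {"translation": [0,0,0.45],"rot": [0,0,0],"hand": 1},
])

```text
t: 22.48
eef_pos: [0.5039, -0.1891, 0.1046]
ee_rot: [-3.141, -0.0, -1.765]
force: [-3.1, -0.5, 7.3]
width: 0.0341
gripper_force: 60.0
```

Emit:
move_arm([
  {"translation": [0,0,0.05],"rot": [0,0,0],"hand": 1},
  {"translation": [0,0,0.08],"rot": [0,0,0],"hand": 1},
  {"translation": [0,0,0.08],"rot": [0,0,0],"hand": 1},
  {"translation": [0,0,0.08],"rot": [0,0,0],"hand": 1},
])

```text
t: 22.82
eef_pos: [0.5039, -0.1892, 0.1039]
ee_rot: [-3.141, -0.0, -1.765]
force: [-2.7, 0.4, 8.4]
width: 0.0347
gripper_force: 60.0
```

```bash
python3 - <<'E'
from h import *
out=[];F=[]
for n in ['side','wrist']:
    im,d=arm.grab_frame(n);M=cam(n)[1];np.savez(n+'7.npz',im=im,d=d,M=M)
    for l in ('chip0','scraper','controller_frame'):
        r=arm.pinpoint(l,n);F.append(arm.get_state()['force']);print(n,l,[(np.round(w(M,x['point']),4).tolist(),round(x['p'],2)) for x in r[:5]])
    out.append(cv2.resize(im[150:278,180:351],(400,300),interpolation=cv2.INTER_CUBIC) if n=='side' else cv2.resize(im,(400,300)))
cv2.imwrite('pics/a7.png',np.hstack(out)[:,:,::-1])
s=arm.get_state();print(s['t'],s['eef_pos'],np.mean(F,0),s['width'],s['gripper_force'])
p=arm.camera_params('wrist');z=np.load('wrist7.npz');W=cloud(p,z['M'],z['d'])
T=z['M']@np.linalg.inv(np.array(p['tool_from_camera']));L=(W-T[:3,3])@T[:3,:3]*1000
m=(L[...,0]>0)&(L[...,0]<60)&(abs(L[...,1])<20)&(abs(L[...,2])<8)
P=L[m];print(P[:,0].max())
for x in (20,24,28,31):
    q=P[abs(P[:,0]-x)<1.5]; print(x,len(q),q[:,1].min(),q[:,1].max(),np.median(q[:,2]),W[m][abs(P[:,0]-x)<1.5][:,2].mean())
E
```

```text
side chip0 [([0.4058, -0.1371, 0.0392], 0.61), ([0.4004, -0.1846, 0.0398], 0.55), ([0.4008, -0.1606, 0.0387], 0.46), ([0.4033, -0.1745, 0.0397], 0.37)]
side scraper [([0.5029, -0.1803, 0.0326], 0.61), ([0.4637, -0.2762, 0.0675], 0.5)]
side controller_frame [([0.5045, -0.1833, 0.092], 0.85)]
wrist chip0 [([0.4007, -0.1662, 0.0448], 0.62), ([0.405, -0.1603, 0.042], 0.53), ([0.3931, -0.19, 0.0384], 0.5)]
wrist scraper [([0.4631, -0.2754, 0.0701], 0.92), ([0.4653, -0.2729, 0.0675], 0.38)]
wrist controller_frame [([0.5043, -0.1836, 0.0932], 0.95)]
23.2167 [ 0.50388502 -0.189145    0.10388788] [-2.66033499  0.57064908  8.43616739] 0.034835399307222584 60.00291645526886
32.280132911349746
20 532 -17.027992588369866 17.674359224386013 -1.4033685613922333 0.1052646582879289
24 536 -16.936457315006063 17.499400789656356 -1.3523540862638583 0.10528540673719398
28 549 -16.615619963053422 17.8786462348541 -1.177968282412624 0.1050416937332829
31 841 -16.762179092200512 17.365630348999918 0.4916468965627096 0.10240405230140012
```

View pics/a7.png

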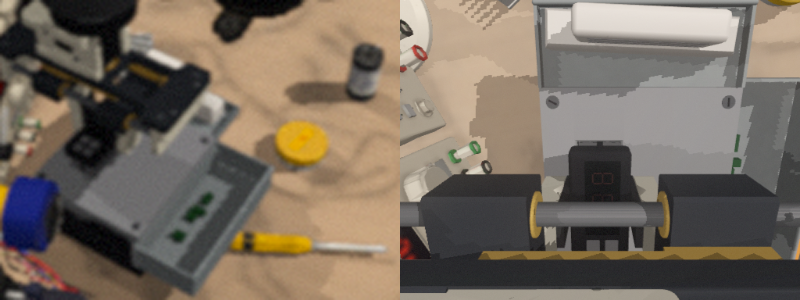

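The side view shows the module seated in the slot at about (90,145), the chips in the tray around (190,215) and the scraper on its shelf. In the wrist view the frame top, at (602,160), is at z≈0.105 m. That puts the pins about 6.7 mm down, and the force of about 10 N agrees.

```bash
python3 -c "
from station import arm
print(arm.job_done())"
```

```text
the job is handed in; nothing more can be done
None
```

The job is handed in, verdict not shown: all four chips are in the tray, the scraper stands on its shelf, and the gripped module is held in the slot with the pins pressed about 6.7 mm by measurement.

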